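# Unload a sample from the sampler tray

### The arm

A 7-joint arm with a two-finger parallel gripper is mounted at the origin on the work surface. World frame = base frame: x ahead of the robot, y to its left, z up, the work surface at z = 0. Lengths are in m, angles in rad, forces in N, time in s.
With the tool pointing down it reaches from about 0.35 to 0.9 m from the base axis. Payload 7.2 kg.
Tool frame: the origin (TCP) lies at the very end of the fingers, on their centre line; the grasp point (between the pads) lies 19 mm behind it; y points along the fingers, x is the direction in which the jaws open and shut, and the axes are right-handed (so a half turn about y gives the same grasp; the last joint's range is limited). The gripper opens to 85 mm and grips with 20 to 120 N. Pads are 22 mm wide; open, the fingers measure 114 mm over their backs; the gripper's body (76 mm by 85 mm) begins 54 mm behind the grasp point. The pads swing forward as they close: fully open they stand 13 mm farther back than shut.
Start: joints at [1.174, 0.411, -0.013, 1.596, 0.006, 1.134, -0.082], TCP at [0.202, -0.592, 0.231] pointing down, gripper open.
Joint ranges: [-2.95, 2.95], [-0.29, 1.99], [-1.47, 1.44], [0.14, 2.54], [-1.03, 4.17], [0.13, 1.85], [-2.86, 2.86]. Speed limits (rad/s): [2.39, 2.39, 3.01, 3.01, 3.14, 3.14, 3.14].

### API

Orientations are given as a unit quaternion [x, y, z, w].
In Python, from plant import r, viewer gives the robot as it stands.
- The arm moves only by the tool play_rows, never from a script. Its argument "moves" is a list of rows, each an object with "delta_pos": the shift along the tool's x, y, z in mm, a list of three; "twist": the turn about the tool's y in rad; "hand": the finger opening in mm, from 0 to 85.4. A call has exactly 5 rows; each row is the pose to reach, as a shift and turn from the pose commanded when the call began, along the tool's axes at that moment; what a row does not reach only later rows make up. A row lasts 1/10 s, in which the tool goes at most 50 mm and 8.59 degrees, less where a joint would pass 70% of its speed; a pose out of reach is approached as far as the arm can. A call with a gripper value outside its range is refused whole. The fingers move at their own pace and stop on an object; "squeeze" is the grip in N (left out, the last holds). Time passes only in rows, so rows that repeat a pose let the fingers close, or fill a call up. It gives the time, the measured TCP pose, the force and the opening at its end, in the units of the state.
- r.sense(): the state, without advancing time (a new reading comes with each control period).
- viewer.grab_frame(name): name is "side" or "top"; returns a dict with "frame" (400x640x3 uint8, blue, green, red), "depth" (400x640 float32, m along the optical axis (not along the pixel's ray), 0 where there is no reading), "vfov" (degrees; the focal length in pixels is half the picture's height over the tangent of half this angle, whatever the lens; pixels are square), "cx", "cy" (the principal point, pixels), "R" (3x3) and "t" (3): a world point X has camera coordinates R X + t. Camera axes: x right, y down, z forward; pixel columns grow to the right and rows downward; lengths in m; the calibration is good to about 2 mm. A picture is of the moment at which its call begins.
- r.sign_off(): hands the job in, once; it reports no verdict.
The state is a dict: "clock": time; "joint_positions": joint angles; "joint_velocities": joint speeds; "tau": joint torques, N m; "eef_pos": TCP position; "tcp_rot": TCP orientation; "force": force on the tool from outside, world axes, zero at the start; "moment": the same for the moment, N m; "gripper_width": opening from 0.0 (shut) to 1.0 (fully open).
Only numpy, scipy, OpenCV 4.12 (cv2) and the standard library are available. Lean on these libraries where they do the work, as an engineer would, in place of code of your own. Each camera call takes 0.05 s, during which the arm holds its last target. There are 200 camera calls.

### The job

Turn the red isolator switch fully clockwise, from its green mark to its stop at the red mark; only then pull the sampler's tray all the way out to its stop and leave it there. Then take the red-capped jar out of the tray and set it down gently, upright, wholly on the round steel pan of the balance. Keep the other two jars standing in the tray and do not disturb the wash bottle and the black jar on the bench.

Things in the scene. Friction and masses are not known exactly. Their poses are not given: they have to be found in the camera images.
- switch (a joint): rotary isolator handle, turning about the vertical: 0 = on (white pointer line at the green dot), grows clockwise seen from above, stops at 1.05 rad = off (pointer at the red dot). Light friction (about 0.08 N m), stays where it is left; no spring
- switch_grip (a point): point on the axis of the isolator handle, 8 mm below its top and 40 mm above the top of the yellow box. The handle is a red upright bar 46 mm long, 14 mm thick and 36 mm tall, on a black disc 48 mm across whose top is 28 mm below this point. The point turns with the handle: its x axis runs along the bar (the pointer end is at -x), y across its thickness, z up
- isolator: yellow isolator box 110 x 100 x 50 mm, fixed to the bench, switch in the middle of its top; origin: centre of its underside. It may stand left or right of the sampler
- tray (a joint): pull-out tray of the sampler, a fixed white cabinet 280 mm deep (x), 340 mm wide (y), 130 mm tall, with a screen up to 40 mm high on the rear of its top. 0 = shut; grows as the tray comes out along the cabinet's -x (out of its front); stops at 0.150 m = fully out. Light friction (about 2 N, plus 6 N per m/s), stays where it is left; no latch
- tray_handle (a point): middle of the tray's dark steel bar handle: 11 mm in diameter, 110 mm long along the sampler's y, centre line 45 mm in front of the tray's front panel and 95 mm above the bench (35 mm below the cabinet top). Moves with the tray; its axes are the sampler's. Panel 336 mm wide, 15 mm thick, top edge 114 mm above the bench. Two posts join bar and panel 50 mm either side of the middle
- jar_red: standing jar, a cylinder 44 mm in diameter and 68 mm tall, about 130 g, dark with a white paper band and a red cap of the same width; origin: centre of its underside. Starts in one of the tray's three front bays, 20 mm above the bench, hidden till then. Bays 96 mm wide, at least 44 mm between jars, divider tops 14 mm above the tray floor; jar axes 55 to 80 mm behind the panel's outer face
- jar_white: standing jar, a cylinder 44 mm in diameter and 68 mm tall, about 130 g, dark with a white paper band and a white cap of the same width; origin: centre of its underside; in another bay of the tray, stays there
- jar_blue: standing jar, a cylinder 44 mm in diameter and 68 mm tall, about 130 g, dark with a white paper band and a blue cap of the same width; origin: centre of its underside; in another bay of the tray, stays there
- pan (a point): centre of the top face of the balance's round steel pan, 116 mm in diameter, 58 mm above the bench; z up. The pan is rigid. The balance is a white box 190 x 150 x 45 mm on the other side of the sampler from the isolator; its -x axis points to its display
- wash_bottle: clear bottle with a red cap, 130 mm tall, 60 mm in diameter, loose; origin: centre of its underside
- jar_black: standing jar, a cylinder 44 mm in diameter and 68 mm tall, about 130 g, dark with a white paper band and a black cap of the same width; origin: centre of its underside; on the bench, not part of the job

How it is judged:
By the outcome, as a careful person would: the job done as asked, in the order asked, and still so for the second after the job is handed in, with the robot touching nothing.
It also fails if it takes over 69 s, if anything falls off the work surface, if the arm or the gripper's body presses on something with over 40 N, if the wrist force passes 120 N, or if a joint passes its speed limit or range.

## Working session

There is one attempt and no reset: what is moved stays moved. The work goes in short steps, Python scripts to look and compute and a tool call to move; the robot and the scene stay as the last step left them, time stands still between calls to the robot, and variables do not carry over. Pictures are saved under pics/ and viewed, about 8 in all and at most 12, crops included, and the job is handed in when it is done.

Besides the shell and the picture viewer there is one more tool, called in YAML: its name, and indented under it one key for each argument. play_rows: Moves the arm, as the interface text tells. Its arguments: {"type":"object","properties":{"moves":{"type":"array","items":{"type":"object","properties":{"delta_pos":{"type":"array","items":{"type":"number"}},"twist":{"type":"number"},"hand":{"type":"number"}}}},"squeeze":{"type":"number"}},"required":["moves"]}

```bash
mkdir -p pics; ls; python3 - <<'E'
from plant import r, viewer
import cv2,numpy as np
s=r.sense()
print({k:np.round(v,3) for k,v in s.items()})
for n in("side","top"):
    f=viewer.grab_frame(n); cv2.imwrite(f"pics/{n}0.png",f["frame"]); np.savez(f"pics/{n}0.npz",**f)
    print(n,f["vfov"],f["cx"],f["cy"],np.round(f["R"],3).tolist(),f["t"], -np.array(f["R"]).T@f["t"])
E
```

```text
pics
{'clock': np.float64(0.0), 'joint_positions': array([ 1.174,  0.412, -0.013,  1.597,  0.006,  1.134, -0.082]), 'joint_velocities': array([ 0.001, -0.001,  0.001, -0.001, -0.002,  0.   , -0.   ]), 'tau': array([-0.0000e+00, -6.0060e+01,  6.8200e-01, -2.9941e+01,  1.4000e-02,
        1.1000e-02,  0.0000e+00]), 'eef_pos': array([ 0.202, -0.591,  0.23 ]), 'tcp_rot': array([-0.575,  0.412, -0.411,  0.575]), 'force': array([ 0.628, -0.337,  0.179]), 'moment': array([ 0.022,  0.008, -0.035]), 'gripper_width': np.float64(1.002)}
side 43.71695145318475 324.6750233990702 195.83627266363806 [[-0.851, -0.525, -0.014], [-0.393, 0.654, -0.647], [0.349, -0.545, -0.763]] [0.52880614 0.29364676 1.02928358] [0.20660688 0.64637848 0.98224106]
top 48.18718190417105 311.7572440543234 204.3932600752496 [[0.016, -1.0, 0.004], [-0.994, -0.016, -0.106], [0.106, -0.003, -0.994]] [-0.01919835  0.61125919  1.24170324] [ 0.47630611 -0.0062659   1.29958706]
```

View pics/top0.png

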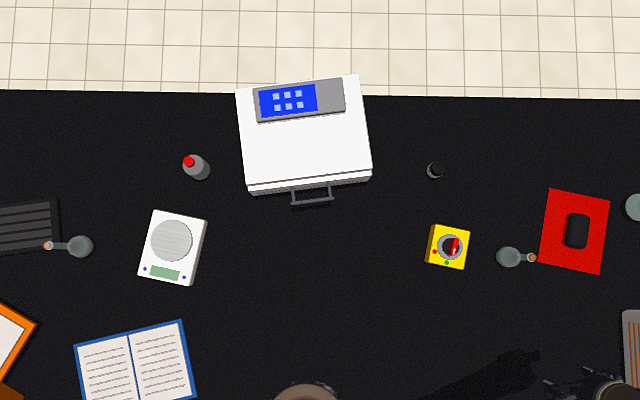

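View pics/side0.png

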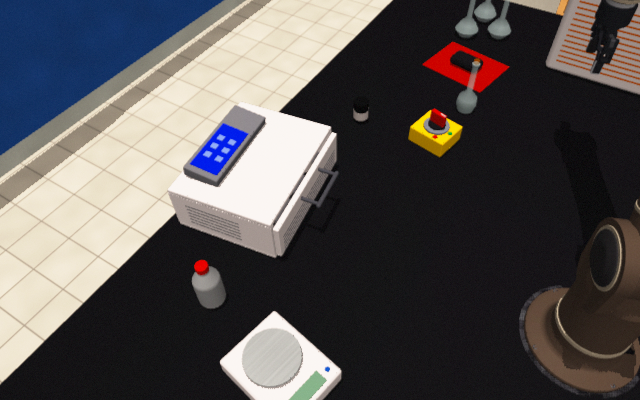

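The top view shows the isolator at (452,247), the tray handle at (312,197), the pan at (172,241), the wash bottle at (195,166) and the black jar at (435,170). The side view agrees. Next I'll measure them with depth.

```bash
cat > h.py <<'E'
import numpy as np, cv2
def cloud(f):
    F=200/np.tan(np.radians(float(f["vfov"])/2)); d=f["depth"]
    v,u=np.mgrid[:400,:640]
    P=np.dstack([(u-f["cx"])/F*d,(v-f["cy"])/F*d,d])
    return (P-f["t"])@f["R"]
def plane(f,u,v,z):
    F=200/np.tan(np.radians(float(f["vfov"])/2))
    R=np.array(f["R"]);c=-R.T@f["t"]; q=R.T@[(u-f["cx"])/F,(v-f["cy"])/F,1]
    return c+q*(z-c[2])/q[2]
def rect(P):
    c,s,a=cv2.minAreaRect((P[:,:2]*1000).astype(np.float32)); return np.round(c,1),np.round(s,1),round(a,1)
E
python3 - <<'E'
from h import *
for n in("top","side"):
    f=np.load(f"pics/{n}0.npz"); W=cloud(f); I=f["frame"].astype(int); b,g,r=I[...,0],I[...,1],I[...,2]
    x,y,z=W[...,0],W[...,1],W[...,2]; ok=f["depth"]>0
    gray=(abs(b-g)<15)&(abs(r-g)<15)
    print(n)
    def rep(t,m):
        m=m&ok
        if m.sum()>5: print(t,m.sum(),rect(W[m]),"z",np.round(np.percentile(z[m],[5,50,95]),4), "mean",np.round(W[m].mean(0),4))
    box=(x>.3)&(x<.55)&(y<-.2)&(y>-.48)
    rep("yellow top",box&(r>150)&(g>130)&(b<90)&(z>.04)&(z<.06))
    red=box&(r>120)&(g<70)&(b<70)
    rep("red all",red&(z>.055)); rep("red top",red&(z>.09)); rep('reddot',red&(z<.055))
    rep("green",box&(g>r+50)&(g>b+50))
    rep("cab top",(abs(z-.13)<.008)&(x>.5)&(abs(y)<.3)&(r>200))
    rep("handle",(x>.4)&(x<.7)&(abs(y)<.12)&(z>.08)&(z<.11)&(r<130))
    ball=(x>.25)&(x<.6)&(y>.2)&(y<.55)
    rep("pan",ball&(z>.053)&(z<.066)); rep("bal",ball&(z>.035)&(z<.052))
    rep("wash",(x>.5)&(y>.2)&(y<.45)&(z>.03)&(z<.16)&(x<.8))
    rep("black",(x>.5)&(y<-.2)&(y>-.45)&(z>.03)&(z<.1)&(x<.75))
    for (u,v) in ([(312,203),(292,204),(333,199),(291,190),(331,185)] if n=="top" else []): print(u,v,plane(f,u,v,.095),W[v,u])
I=np.load("pics/top0.npz")["frame"]; J=np.load("pics/side0.npz")["frame"]
a=cv2.resize(I[215:275,420:480],(400,400),interpolation=2)
c=cv2.resize(I[175:215,280:345],(400,400*40//65),interpolation=2)
o=np.zeros((400,800,3),np.uint8);o[:,:400]=a;o[:c.shape[0],400:]=c
cv2.imwrite("pics/c1.png",o)
E
```

```text
top
yellow top 775 (array([ 498.4, -393.7]), array([102.1, 108.7]), 78.8) z [0.0468 0.051  0.0552] mean [ 0.4966 -0.393   0.0509]
red all 72 (array([ 491.6, -384.2]), array([34.5, 62.7]), 36.1) z [0.0783 0.0985 0.1018] mean [ 0.5005 -0.3924  0.0964]
red top 68 (array([ 498.3, -393.8]), array([14.4, 44.7]), 72.4) z [0.0949 0.099  0.1018] mean [ 0.5012 -0.393   0.0985]
reddot 11 (array([ 484.3, -351.5]), array([10.2,  8.5]), 36.1) z [0.0499 0.0528 0.0546] mean [ 0.4844 -0.3519  0.0525]
green 16 (array([ 454.6, -385.3]), array([10. , 10.5]), 54.3) z [0.049  0.0511 0.0552] mean [ 0.4549 -0.3853  0.052 ]
cab top 8728 (array([808. ,  18.7]), array([265.8, 339.9]), 8.4) z [0.127  0.1307 0.1344] mean [0.7759 0.0152 0.1307]
handle 417 (array([637.6,  -6.8]), array([ 61.4, 242.8]), 12.0) z [0.084  0.0989 0.1068] mean [ 0.6365 -0.0054  0.0983]
pan 1357 (array([502.6, 379.2]), array([113.4, 114. ]), 2.2) z [0.0547 0.0585 0.0624] mean [0.5034 0.379  0.0585]
bal 2274 (array([483.8, 383.8]), array([152.4, 190.1]), 78.7) z [0.0403 0.0452 0.0496] mean [0.4707 0.3807 0.0451]
wash 1955 (array([619. , 3
[... 1226 characters left out ...]
b top 8001 (array([809.3,  20.8]), array([266.1, 341.9]), 8.4) z [0.129  0.1317 0.1345] mean [0.769  0.0379 0.1317]
handle 324 (array([637.6,  -5.7]), array([ 53.2, 121.6]), 8.4) z [0.0953 0.1004 0.1037] mean [ 0.6279 -0.0033  0.0999]
pan 2788 (array([505.7, 380.3]), array([113.7, 114.8]), 33.1) z [0.0565 0.0593 0.062 ] mean [0.5043 0.3816 0.0593]
bal 3822 (array([485.5, 383.8]), array([150.3, 189.8]), 78.9) z [0.0426 0.0462 0.049 ] mean [0.4747 0.3811 0.046 ]
wash 3814 (array([619.5, 372.2]), array([154.8, 239.6]), 89.8) z [0.0431 0.0583 0.11  ] mean [0.5818 0.3694 0.062 ]
black 822 (array([ 622.2, -393.9]), array([244. , 107.7]), 0.3) z [0.0345 0.054  0.0879] mean [ 0.5896 -0.368   0.057 ]
```

View pics/c1.png

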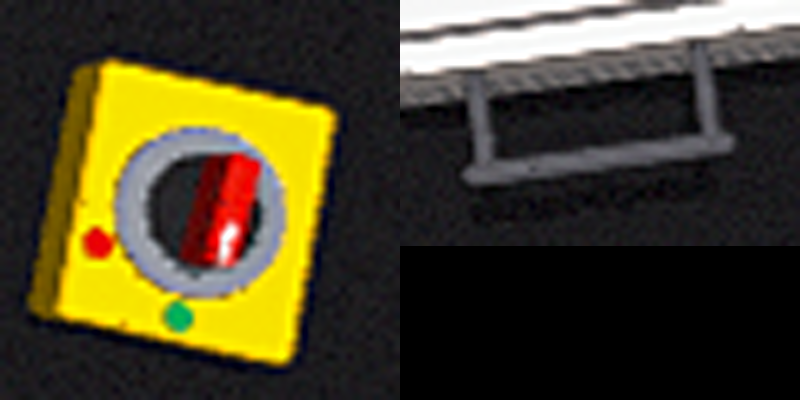

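Switch axis is about (0.500, -0.392), bar 45x14 mm. The dots are 61° apart, which matches 1.05 rad. Pan is (0.504, 0.380, 0.058) and the tray bar middle is about (0.612, -0.011, 0.095).

```bash
cat > go.py <<'E'
import sys,numpy as np
from scipy.spatial.transform import Rotation as R
from plant import r
def go(x,y,z,hd):
    s=r.sense(); M=R.from_quat(s["tcp_rot"]); A=M.as_matrix()
    h=np.degrees(np.arctan2(A[1,0],A[0,0]))
    d=A.T@(np.array([x,y,z])-s["eef_pos"])*1000
    print("pos",np.round(s["eef_pos"],4),"h",round(h,1),"ydown",np.round(A[:,1],3),"j",np.round(s["joint_positions"],2),"t",s["clock"])
    print("d",np.round(d,1),"twist",round(np.radians(h-hd),3), "F",np.round(s["force"],1),"w",s["gripper_width"])
if __name__=="__main__": go(*map(float,sys.argv[1:]))
E
python3 go.py .5 -.392 .16 79.7
```

```text
pos [ 0.2016 -0.5911  0.2305] h -71.2 ydown [-0.001  0.001 -1.   ] j [ 1.17  0.41 -0.01  1.6   0.01  1.13 -0.08] t 0.1
d [-92.   70.6 346.7] twist -2.633 F [-0.   0.6  0.1] w 0.9951784144371747
```

play_rows:
  moves:
    - {"delta_pos": [-10,5,35],"twist": -0.14,"hand": 50}
    - {"delta_pos": [-20,10,70],"twist": -0.28,"hand": 50}
    - {"delta_pos": [-30,15,105],"twist": -0.42,"hand": 50}
    - {"delta_pos": [-40,20,140],"twist": -0.56,"hand": 50}
    - {"delta_pos": [-46,25,174],"twist": -0.7,"hand": 50}

```text
clock: 0.6
eef_pos: [0.3526, -0.4903, 0.2059]
tcp_rot: [-0.682, 0.187, -0.187, 0.682]
force: [-0.1, 0.8, -0.8]
gripper_width: 0.581
```

play_rows:
  moves:
    - {"delta_pos": [0,0,0],"twist": -0.14,"hand": 50}
    - {"delta_pos": [0,0,0],"twist": -0.28,"hand": 50}
    - {"delta_pos": [0,0,0],"twist": -0.42,"hand": 50}
    - {"delta_pos": [0,0,0],"twist": -0.56,"hand": 50}
    - {"delta_pos": [0,0,0],"twist": -0.7,"hand": 50}

```text
clock: 1.1
eef_pos: [0.3515, -0.4916, 0.2058]
tcp_rot: [-0.704, -0.058, 0.058, 0.705]
force: [0.6, -0.4, -0.0]
gripper_width: 0.587
```

play_rows:
  moves:
    - {"delta_pos": [0,0,0],"twist": -0.14,"hand": 50}
    - {"delta_pos": [0,0,0],"twist": -0.28,"hand": 50}
    - {"delta_pos": [0,0,0],"twist": -0.42,"hand": 50}
    - {"delta_pos": [0,0,0],"twist": -0.56,"hand": 50}
    - {"delta_pos": [0,0,0],"twist": -0.7,"hand": 50}

```text
clock: 1.6
eef_pos: [0.3514, -0.4916, 0.2058]
tcp_rot: [-0.642, -0.296, 0.296, 0.643]
force: [0.1, -0.0, 0.3]
gripper_width: 0.582
```

```bash
python3 go.py .5 -.392 .16 79.7
```

```text
pos [ 0.3514 -0.4916  0.2058] h 49.5 ydown [-0.001  0.001 -1.   ] j [ 1.24  0.45 -0.5   1.65  0.24  1.1   1.53] t 1.6
d [172.3  45.8 -48.3] twist -0.527 F [ 0.1 -0.   0.3] w 0.5821372378995945
```

play_rows:
  moves:
    - {"delta_pos": [35,9,-10],"twist": -0.11,"hand": 50}
    - {"delta_pos": [70,18,-20],"twist": -0.22,"hand": 50}
    - {"delta_pos": [105,27,-29],"twist": -0.33,"hand": 50}
    - {"delta_pos": [140,36,-39],"twist": -0.44,"hand": 50}
    - {"delta_pos": [172,46,-48],"twist": -0.527,"hand": 50}

```text
clock: 2.1
eef_pos: [0.5016, -0.3919, 0.1597]
tcp_rot: [-0.543, -0.453, 0.453, 0.543]
force: [0.6, -0.5, -0.5]
gripper_width: 0.584
```

```bash
python3 go.py .5 -.392 .073 79.7; python3 - <<'E'
from h import *; from plant import viewer
f=viewer.grab_frame("side"); W=cloud(f); I=f["frame"].astype(int)
m=(I[...,2]>120)&(I[...,1]<70)&(I[...,0]<70)&(W[...,2]>.06)&(W[...,2]<.11)&(abs(W[...,0]-.5)<.04)&(abs(W[...,1]+.39)<.04)
print(m.sum(), rect(W[m&(W[...,2]>.09)]))
cv2.imwrite("pics/s2.png",cv2.resize(f["frame"][60:200,340:540],(800,560)))
E
```

```text
pos [ 0.5016 -0.3919  0.1597] h 79.6 ydown [-0.  0. -1.] j [ 1.01  0.58 -0.62  1.61  0.37  1.07  1.68] t 2.1
d [-0.4 86.7  1.5] twist -0.001 F [ 0.6 -0.5 -0.5] w 0.5839292515563235
124 (array([ 500.7, -390.7]), array([12.4, 44.4]), 75.3)
```

View pics/s2.png

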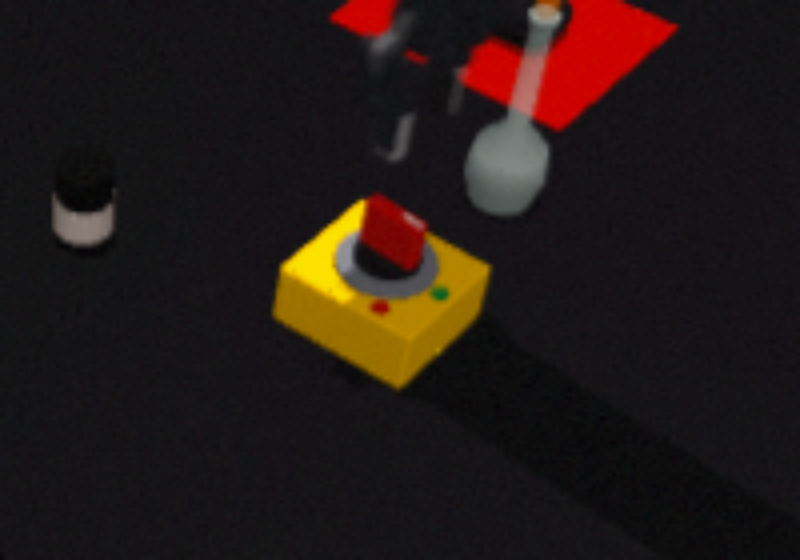

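The crop shows the open fingers straight above the red bar at (395,230), with the pointer end towards the green dot. Descending.

play_rows:
  moves:
    - {"delta_pos": [0,20,1],"twist": 0,"hand": 50}
    - {"delta_pos": [0,40,1],"twist": 0,"hand": 50}
    - {"delta_pos": [0,60,1],"twist": 0,"hand": 50}
    - {"delta_pos": [0,77,1],"twist": 0,"hand": 50}
    - {"delta_pos": [0,86,1],"twist": 0,"hand": 50}

```text
clock: 2.65
eef_pos: [0.4985, -0.3926, 0.0724]
tcp_rot: [-0.543, -0.451, 0.452, 0.545]
force: [-0.2, 0.5, 0.0]
gripper_width: 0.584
```

play_rows:
  squeeze: 30
  moves:
    - {"delta_pos": [0,0,0],"twist": 0,"hand": 25}
    - {"delta_pos": [0,0,0],"twist": 0,"hand": 18}
    - {"delta_pos": [0,0,0],"twist": 0,"hand": 8}
    - {"delta_pos": [0,0,0],"twist": 0,"hand": 8}
    - {"delta_pos": [0,0,0],"twist": 0,"hand": 8}

```text
clock: 3.15
eef_pos: [0.4999, -0.3937, 0.0753]
tcp_rot: [0.545, 0.451, -0.451, -0.544]
force: [0.6, -0.8, 2.7]
gripper_width: 0.156
```

```bash
python3 go.py .5 -.392 .073 79.7
```

```text
pos [ 0.4999 -0.3937  0.0753] h 79.3 ydown [ 0.001 -0.002 -1.   ] j [ 0.99  0.66 -0.58  1.68  0.44  0.92  1.63] t 3.15
d [1.7 2.3 0.2] twist -0.007 F [ 0.6 -0.8  2.7] w 0.1558465245990544
```

play_rows:
  moves:
    - {"delta_pos": [0,0,0],"twist": 0.11,"hand": 8}
    - {"delta_pos": [0,0,0],"twist": 0.22,"hand": 8}
    - {"delta_pos": [0,0,0],"twist": 0.33,"hand": 8}
    - {"delta_pos": [0,0,0],"twist": 0.44,"hand": 8}
    - {"delta_pos": [0,0,0],"twist": 0.55,"hand": 8}

```text
clock: 3.65
eef_pos: [0.4995, -0.3945, 0.0753]
tcp_rot: [0.648, 0.285, -0.285, -0.646]
force: [-0.8, -3.8, 1.4]
gripper_width: 0.157
```

play_rows:
  moves:
    - {"delta_pos": [0,0,0],"twist": 0.13,"hand": 8}
    - {"delta_pos": [0,0,0],"twist": 0.26,"hand": 8}
    - {"delta_pos": [0,0,0],"twist": 0.39,"hand": 8}
    - {"delta_pos": [0,0,0],"twist": 0.5,"hand": 8}
    - {"delta_pos": [0,0,0],"twist": 0.53,"hand": 8}

```text
clock: 4.15
eef_pos: [0.4989, -0.3948, 0.0753]
tcp_rot: [0.7, 0.106, -0.106, -0.698]
force: [-3.2, -6.3, 2.6]
gripper_width: 0.158
```

```bash
python3 go.py .5 -.392 .16 19.5; python3 -c "
from plant import r; print(r.sense()['moment'])"
```

```text
pos [ 0.4989 -0.3948  0.0753] h 17.3 ydown [-0.    -0.003 -1.   ] j [ 0.81  0.61 -0.31  1.69  0.24  0.87  0.7 ] t 4.15
d [  1.8 -84.7   2. ] twist -0.039 F [-3.2 -6.3  2.6] w 0.15791950776678657
[-1.2314446   0.66327635  0.71548609]
```

play_rows:
  moves:
    - {"delta_pos": [0,0,0],"twist": 0.03,"hand": 8}
    - {"delta_pos": [0,0,0],"twist": 0.06,"hand": 8}
    - {"delta_pos": [0,0,0],"twist": 0.06,"hand": 8}
    - {"delta_pos": [0,0,0],"twist": 0.06,"hand": 8}
    - {"delta_pos": [0,0,0],"twist": 0.06,"hand": 8}

```text
clock: 4.65
eef_pos: [0.4988, -0.3944, 0.0754]
tcp_rot: [0.703, 0.087, -0.087, -0.701]
force: [-3.6, -4.0, 5.1]
gripper_width: 0.156
```

```bash
python3 go.py .5 -.392 .16 19.5; python3 -c "
from plant import r; print(r.sense()['moment'])"
```

```text
pos [ 0.4988 -0.3944  0.0754] h 14.2 ydown [-0.001 -0.003 -1.   ] j [ 0.8   0.61 -0.3   1.7   0.23  0.87  0.65] t 4.65
d [  1.7 -84.6   1.8] twist -0.093 F [-3.6 -4.   5.1] w 0.15624405329942134
[-0.82661113  0.82221877  1.13996433]
```

Moment about z rose to 1.1 N m, so the switch is at its stop. Open, lift and check.

play_rows:
  moves:
    - {"delta_pos": [0,0,0],"twist": 0,"hand": 30}
    - {"delta_pos": [0,0,0],"twist": 0,"hand": 35}
    - {"delta_pos": [0,0,0],"twist": 0,"hand": 35}
    - {"delta_pos": [0,-30,0],"twist": 0,"hand": 35}
    - {"delta_pos": [0,-70,0],"twist": 0,"hand": 35}

```text
clock: 5.15
eef_pos: [0.4983, -0.3915, 0.1427]
tcp_rot: [-0.7, -0.085, 0.088, 0.703]
force: [0.2, -0.9, 0.2]
gripper_width: 0.41
```

play_rows:
  moves:
    - {"delta_pos": [0,-20,40],"twist": 0.02,"hand": 35}
    - {"delta_pos": [0,-25,85],"twist": 0.04,"hand": 35}
    - {"delta_pos": [0,-25,130],"twist": 0.06,"hand": 35}
    - {"delta_pos": [0,-25,175],"twist": 0.08,"hand": 35}
    - {"delta_pos": [0,-25,220],"twist": 0.1,"hand": 35}

```text
clock: 5.65
eef_pos: [0.4455, -0.1774, 0.1695]
tcp_rot: [-0.705, -0.051, 0.051, 0.705]
force: [0.9, 0.8, 1.2]
gripper_width: 0.407
```

```bash
python3 - <<'E'
from h import *; from plant import viewer
for n in ("top","side"):
    f=viewer.grab_frame(n); W=cloud(f); I=f["frame"].astype(int); b,g,r=I[...,0],I[...,1],I[...,2]
    m=(r>120)&(g<70)&(b<70)&(W[...,2]>.09)&(W[...,2]<.11)&(abs(W[...,0]-.5)<.04)&(abs(W[...,1]+.39)<.04)
    print(n,m.sum(), rect(W[m]))
    q=W[(abs(W[...,2]-.098)<.008)&(W[...,0]>.585)&(W[...,0]<.64)&(W[...,1]<.09)&(W[...,1]>-.11)&(r<140)]
    print(len(q),rect(q),q.mean(0))
E
python3 go.py .612 -.0105 .14 8.2
```

```text
top 69 (array([ 497.9, -391.6]), array([12.8, 43.9]), 18.7)
220 (array([620.9,  -8.4]), array([116.1,  37.4]), 89.8) [ 0.61806694 -0.00494373  0.09973821]
side 0 (array([0., 0.]), array([0., 0.]), 0.0)
239 (array([627.3,  -7.5]), array([ 34. , 118.4]), 6.1) [0.6193842  0.00071394 0.10038151]
pos [ 0.4451 -0.1733  0.1696] h 8.7 ydown [-0.001  0.002 -1.   ] j [ 0.62  0.26 -0.41  1.99  0.13  0.91  0.3 ] t 5.75
d [189.7  29.7 135.6] twist 0.009 F [ 1.1 -0.9  0.6] w 0.40982299146835427
```

The switch bar now lies 57° (±4°) from its start, in line with the red dot (18.7° against an expected 18.4°). On to the tray handle.

play_rows:
  moves:
    - {"delta_pos": [35,0,27],"twist": 0,"hand": 35}
    - {"delta_pos": [75,0,54],"twist": 0,"hand": 35}
    - {"delta_pos": [115,0,82],"twist": 0,"hand": 35}
    - {"delta_pos": [155,0,110],"twist": 0,"hand": 35}
    - {"delta_pos": [190,0,136],"twist": 0,"hand": 35}

```text
clock: 6.25
eef_pos: [0.6161, -0.0156, 0.1692]
tcp_rot: [-0.705, -0.052, 0.051, 0.705]
force: [0.2, -1.0, 0.7]
gripper_width: 0.412
```

```bash
python3 go.py .613 -.0105 .076 8.2;  python3 - <<'E'
from h import *; from plant import viewer
f=viewer.grab_frame("side")
cv2.imwrite("pics/s3.png",cv2.resize(f["frame"][80:260,220:420],(800,720))[:600])
E
```

```text
pos [ 0.6161 -0.0156  0.1692] h 8.3 ydown [ 0.     0.001 -1.   ] j [ 0.26  0.49 -0.43  1.67  0.23  1.03 -0.1 ] t 6.25
d [-2.4 93.2  5.4] twist 0.002 F [ 0.2 -1.   0.7] w 0.4124850513176269
```

View pics/s3.png

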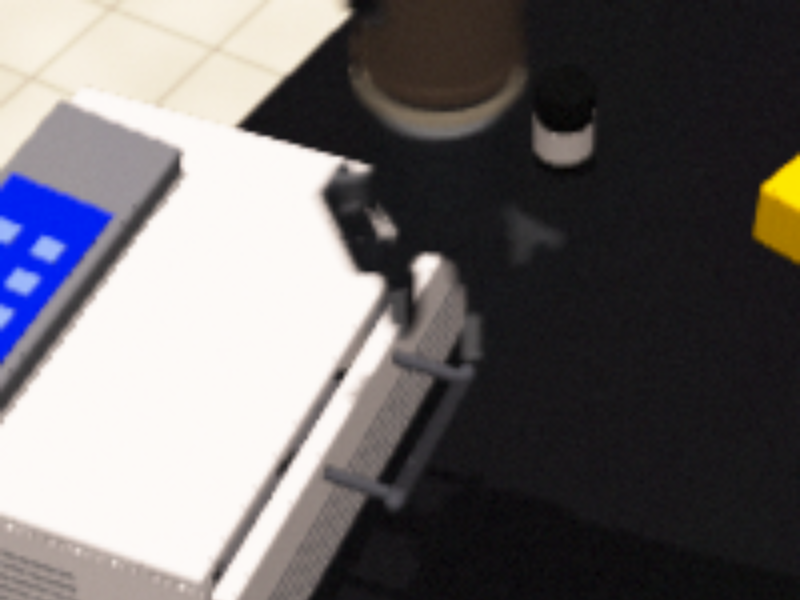

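The fingers at (405,300) and (470,335) straddle the bar from above, seen at an angle. Descend and grip.

play_rows:
  moves:
    - {"delta_pos": [-2,20,5],"twist": 0,"hand": 35}
    - {"delta_pos": [-2,40,5],"twist": 0,"hand": 35}
    - {"delta_pos": [-2,60,5],"twist": 0,"hand": 35}
    - {"delta_pos": [-2,80,5],"twist": 0,"hand": 35}
    - {"delta_pos": [-2,93,5],"twist": 0,"hand": 35}

```text
clock: 6.8
eef_pos: [0.6111, -0.0129, 0.0746]
tcp_rot: [-0.705, -0.051, 0.052, 0.705]
force: [0.0, -0.3, 0.1]
gripper_width: 0.406
```

play_rows:
  squeeze: 30
  moves:
    - {"delta_pos": [0,0,0],"twist": 0,"hand": 20}
    - {"delta_pos": [0,0,0],"twist": 0,"hand": 14}
    - {"delta_pos": [0,0,0],"twist": 0,"hand": 6}
    - {"delta_pos": [0,0,0],"twist": 0,"hand": 6}
    - {"delta_pos": [0,0,0],"twist": 0,"hand": 6}

```text
clock: 7.3
eef_pos: [0.6124, -0.0126, 0.0771]
tcp_rot: [0.705, 0.052, -0.051, -0.705]
force: [2.3, 1.6, -0.8]
gripper_width: 0.114
```

```bash
python3 go.py .613 -.0105 .076 8.2
```

```text
pos [ 0.6124 -0.0126  0.0771] h 8.3 ydown [ 0.002  0.    -1.   ] j [ 0.23  0.59 -0.4   1.75  0.29  0.86 -0.16] t 7.3
d [0.9 1.1 2. ] twist 0.002 F [ 2.3  1.6 -0.8] w 0.11372392689290968
```

play_rows:
  moves:
    - {"delta_pos": [-10,0,0],"twist": 0,"hand": 6}
    - {"delta_pos": [-25,0,0],"twist": 0,"hand": 6}
    - {"delta_pos": [-40,0,0],"twist": 0,"hand": 6}
    - {"delta_pos": [-55,0,0],"twist": 0,"hand": 6}
    - {"delta_pos": [-70,0,0],"twist": 0,"hand": 6}

```text
clock: 7.8
eef_pos: [0.5426, -0.023, 0.0771]
tcp_rot: [0.705, 0.052, -0.05, -0.705]
force: [2.3, 0.1, -0.7]
gripper_width: 0.116
```

play_rows:
  moves:
    - {"delta_pos": [-15,0,0],"twist": 0,"hand": 6}
    - {"delta_pos": [-30,0,0],"twist": 0,"hand": 6}
    - {"delta_pos": [-45,0,0],"twist": 0,"hand": 6}
    - {"delta_pos": [-60,0,0],"twist": 0,"hand": 6}
    - {"delta_pos": [-70,0,0],"twist": 0,"hand": 6}

```text
clock: 8.3
eef_pos: [0.4728, -0.0334, 0.077]
tcp_rot: [0.705, 0.052, -0.051, -0.705]
force: [3.1, -0.4, 0.5]
gripper_width: 0.115
```

play_rows:
  moves:
    - {"delta_pos": [-4,0,0],"twist": 0,"hand": 6}
    - {"delta_pos": [-8,0,0],"twist": 0,"hand": 6}
    - {"delta_pos": [-11,0,0],"twist": 0,"hand": 6}
    - {"delta_pos": [-13,0,0],"twist": 0,"hand": 6}
    - {"delta_pos": [-13,0,0],"twist": 0,"hand": 6}

```text
clock: 8.8
eef_pos: [0.4691, -0.0338, 0.0773]
tcp_rot: [-0.704, -0.057, 0.045, 0.706]
force: [29.0, 1.5, -27.8]
gripper_width: 0.115
```

```bash
python3 go.py .6124 -.0126 .076 8.2
```

```text
pos [ 0.4691 -0.0338  0.0773] h 8.3 ydown [ 0.017  0.003 -1.   ] j [ 0.33  0.39 -0.44  2.1   0.26  0.68 -0.13] t 8.8
d [144.8   3.7   0.2] twist 0.002 F [ 29.    1.5 -27.8] w 0.11455958858317365
```

Blocked with 29 N at 145 mm of TCP travel. I'll check by camera whether that is the stop.

```bash
python3 - <<'E'
from h import *; from plant import viewer
o=[]
z0=np.load("pics/top0.npz")
u=np.array([np.cos(np.radians(8.3)),np.sin(np.radians(8.3))]); w=np.array([-u[1],u[0]])
for n in ("top","side"):
  for f in (np.load(f"pics/{n}0.npz"),viewer.grab_frame(n)):
    W=cloud(f); s=W[...,:2]@u; l=W[...,:2]@w; I=f["frame"]
    base=(I.min(2)>140)&(abs(l+.10)<.16)&(f["depth"]>0)
    pan=base&(abs(W[...,2]-.114)<.006)&(s<.72); cab=base&(abs(W[...,2]-.131)<.005)
    print(n,pan.sum(),np.round(np.percentile(s[pan],[2,50,98]),4) if pan.sum() else 0,"cab front",np.round(np.percentile(s[cab],[.5,2]),4))
    F=f
  o.append(F["frame"])
  np.savez(f"pics/{n}4.npz",**F)
a=cv2.resize(o[0][100:300,200:420],(440,400));b=cv2.resize(o[1][80:280,180:360],(360,400))
cv2.imwrite("pics/c4.png",np.hstack([a,b]))
E
```

```text
top 622 [0.6532 0.66   0.6672] cab front [0.6701 0.6727]
top 533 [0.5047 0.5119 0.5188] cab front [0.6702 0.673 ]
side 680 [0.655  0.6612 0.6696] cab front [0.6718 0.6735]
side 446 [0.5064 0.5132 0.5211] cab front [0.6718 0.6736]
```

View pics/c4.png

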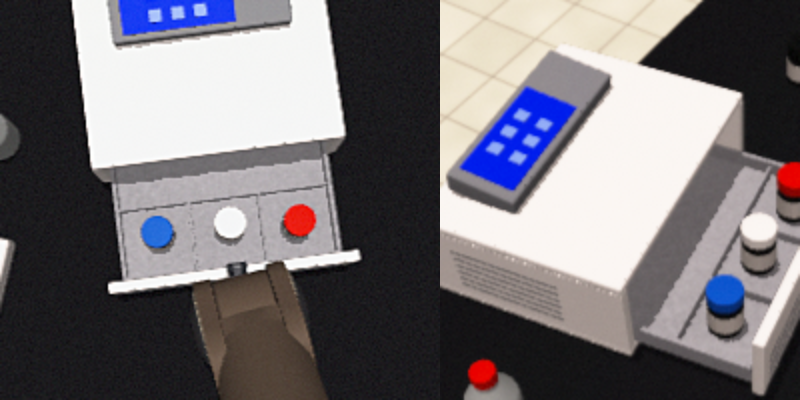

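The panel moved 148.5 mm by both cameras (noise about 2 mm), with the pull force far above friction, so it is at the stop. The red jar is in the right-hand bay at crop (300,220), white in the middle and blue on the left, all upright. Release, lift, and locate the caps.

play_rows:
  moves:
    - {"delta_pos": [0,0,0],"twist": 0,"hand": 20}
    - {"delta_pos": [0,0,0],"twist": 0,"hand": 30}
    - {"delta_pos": [0,0,0],"twist": 0,"hand": 34}
    - {"delta_pos": [3,-15,0],"twist": 0,"hand": 34}
    - {"delta_pos": [6,-55,0],"twist": 0,"hand": 34}

```text
clock: 9.4
eef_pos: [0.4632, -0.0341, 0.1291]
tcp_rot: [-0.705, -0.049, 0.054, 0.706]
force: [1.2, -0.6, -0.1]
gripper_width: 0.397
```

play_rows:
  moves:
    - {"delta_pos": [0,-30,0],"twist": 0.14,"hand": 62}
    - {"delta_pos": [0,-50,0],"twist": 0.28,"hand": 62}
    - {"delta_pos": [0,-50,0],"twist": 0.42,"hand": 62}
    - {"delta_pos": [0,-50,0],"twist": 0.56,"hand": 62}
    - {"delta_pos": [0,-50,0],"twist": 0.7,"hand": 62}

```text
clock: 9.9
eef_pos: [0.4655, -0.0341, 0.1812]
tcp_rot: [0.68, -0.196, 0.195, -0.679]
force: [0.2, 0.4, -0.4]
gripper_width: 0.73
```

```bash
cat > jars.py <<'E'
from h import *; from plant import viewer
u=np.array([np.cos(np.radians(8.3)),np.sin(np.radians(8.3))]); w=np.array([-u[1],u[0]])
for n in ("top","side"):
    f=viewer.grab_frame(n); W=cloud(f); I=f["frame"].astype(int); b,g,r=I[...,0],I[...,1],I[...,2]
    reg=(W[...,0]>.5)&(W[...,0]<.66)&(abs(W[...,1])<.18)&(abs(W[...,2]-.089)<.007)
    for c,m in dict(red=(r>110)&(g<80)&(b<80),blue=(b>110)&(r<80),white=(r>170)&(b>170)).items():
        m=m&reg&(((W[...,:2]@u)>.53)|(c!="white"))
        if m.sum()>8: q=W[m]; c0,rad=cv2.minEnclosingCircle((q[:,:2]*1000).astype(np.float32)); print(n,c,m.sum(),"mean",np.round(q.mean(0),4),"circ",np.round(c0,1),round(rad,1))
    s=W[...,:2]@u; l=W[...,:2]@w
    p=(I.min(2)>140)&(abs(l+.10)<.16)&(abs(W[...,2]-.114)<.006)&(s<.6)&(f["depth"]>0)
    print("panel s",np.round(np.percentile(s[p],[2,50,98]),4))
    cv2.imwrite(f"pics/j_{n}.png",f["frame"])
E
python3 jars.py;python3 go.py .575 -.11 .17 -81.7
```

```text
top red 193 mean [ 0.5925 -0.1119  0.0887] circ [ 592.8 -111.9] 21.3
top blue 192 mean [0.5738 0.0816 0.0887] circ [574.   81.8] 21.3
top white 196 mean [ 0.588  -0.0171  0.0884] circ [588. -17.] 21.8
panel s [0.5047 0.5124 0.5189]
side red 209 mean [ 0.5947 -0.1092  0.0888] circ [ 595.  -111.9] 24.4
side blue 247 mean [0.5747 0.0847 0.0889] circ [576.2  84. ] 22.2
side white 212 mean [ 0.5899 -0.0157  0.0893] circ [591.3 -18.1] 24.0
panel s [0.5066 0.5136 0.521 ]
pos [ 0.4655 -0.034   0.1811] h -31.9 ydown [-0.001 -0.    -1.   ] j [ 0.29  0.22 -0.37  2.01  0.1   0.93 -0.69] t 10.0
d [133.1  11.   -6.6] twist 0.869 F [ 0.2 -0.3  0.5] w 0.7239526196814623
```

play_rows:
  moves:
    - {"delta_pos": [0,0,0],"twist": 0.14,"hand": 62}
    - {"delta_pos": [0,0,0],"twist": 0.28,"hand": 62}
    - {"delta_pos": [0,0,0],"twist": 0.43,"hand": 62}
    - {"delta_pos": [0,0,0],"twist": 0.58,"hand": 62}
    - {"delta_pos": [0,0,0],"twist": 0.72,"hand": 62}

```text
clock: 10.5
eef_pos: [0.4657, -0.034, 0.181]
tcp_rot: [0.568, -0.422, 0.421, -0.568]
force: [0.2, 0.1, -0.3]
gripper_width: 0.727
```

```bash
python3 go.py .5935 -.111 .17 -81.7
```

```text
pos [ 0.4657 -0.034   0.181 ] h -73.1 ydown [-0.001 -0.    -1.   ] j [ 0.2   0.22 -0.26  2.01  0.07  0.92 -1.38] t 10.5
d [110.8  10.8 100. ] twist 0.15 F [ 0.2  0.1 -0.3] w 0.7273737031290369
```

play_rows:
  moves:
    - {"delta_pos": [25,0,22],"twist": 0.05,"hand": 62}
    - {"delta_pos": [50,0,45],"twist": 0.1,"hand": 62}
    - {"delta_pos": [75,0,68],"twist": 0.15,"hand": 62}
    - {"delta_pos": [100,0,90],"twist": 0.15,"hand": 62}
    - {"delta_pos": [111,0,100],"twist": 0.15,"hand": 62}

```text
clock: 11.0
eef_pos: [0.5957, -0.113, 0.1806]
tcp_rot: [0.536, -0.461, 0.461, -0.536]
force: [0.9, -0.4, -0.1]
gripper_width: 0.721
```

```bash
python3 go.py .5935 -.111 .053 -81.7
```

```text
pos [ 0.5957 -0.113   0.1806] h -81.5 ydown [-0.001 -0.    -1.   ] j [ 0.24  0.43 -0.18  1.69  0.09  1.02 -1.39] t 11.0
d [ -2.3 127.6  -1.8] twist 0.004 F [ 0.9 -0.4 -0.1] w 0.720700309485661
```

play_rows:
  moves:
    - {"delta_pos": [-2,25,-2],"twist": 0,"hand": 62}
    - {"delta_pos": [-2,55,-2],"twist": 0,"hand": 62}
    - {"delta_pos": [-2,85,-2],"twist": 0,"hand": 62}
    - {"delta_pos": [-2,110,-2],"twist": 0,"hand": 62}
    - {"delta_pos": [-2,127,-2],"twist": 0,"hand": 62}

```text
clock: 11.5
eef_pos: [0.5904, -0.1091, 0.0518]
tcp_rot: [0.537, -0.462, 0.46, -0.536]
force: [0.0, 0.2, 0.9]
gripper_width: 0.723
```

play_rows:
  squeeze: 25
  moves:
    - {"delta_pos": [0,0,0],"twist": 0,"hand": 52}
    - {"delta_pos": [0,0,0],"twist": 0,"hand": 46}
    - {"delta_pos": [0,0,0],"twist": 0,"hand": 40}
    - {"delta_pos": [0,0,0],"twist": 0,"hand": 36}
    - {"delta_pos": [0,0,0],"twist": 0,"hand": 36}

```text
clock: 12.0
eef_pos: [0.5924, -0.1094, 0.0551]
tcp_rot: [-0.535, 0.462, -0.463, 0.535]
force: [0.2, 0.3, -1.0]
gripper_width: 0.504
```

```bash
python3 go.py .5935 -.111 .053 -81.7; python3 - <<'E'
from plant import viewer; import cv2
f=viewer.grab_frame("side"); cv2.imwrite("pics/s5.png",cv2.resize(f["frame"][90:290,240:480],(720,600)))
E
```

```text
pos [ 0.5924 -0.1094  0.0551] h -81.6 ydown [ 0.001 -0.    -1.   ] j [ 0.22  0.58 -0.17  1.8   0.13  0.77 -1.43] t 12.0
d [1.7 2.1 0.9] twist 0.001 F [ 0.2  0.3 -1. ] w 0.5038541766576078
```

View pics/s5.png

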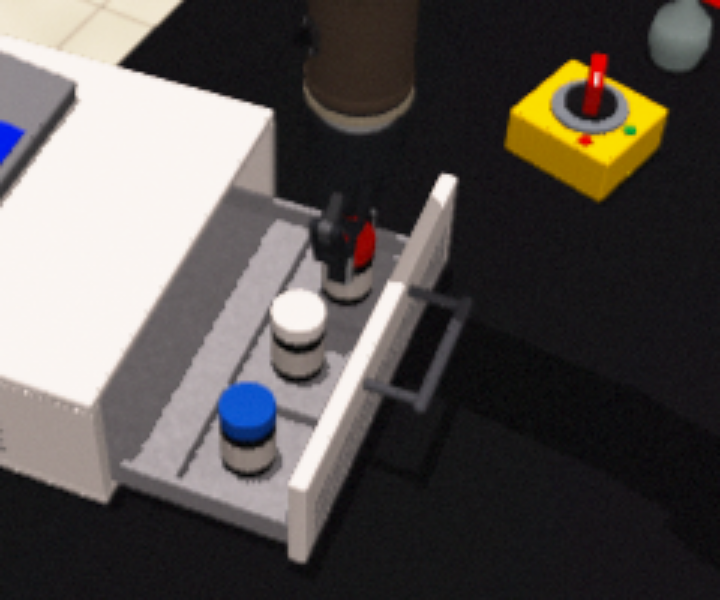

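The red jar is gripped at (345,250), white and blue are standing, and the switch is at the red dot. Lift.

play_rows:
  squeeze: 35
  moves:
    - {"delta_pos": [0,-10,0],"twist": 0,"hand": 36}
    - {"delta_pos": [0,-35,0],"twist": 0,"hand": 36}
    - {"delta_pos": [0,-70,0],"twist": 0,"hand": 36}
    - {"delta_pos": [0,-105,0],"twist": 0,"hand": 36}
    - {"delta_pos": [0,-140,0],"twist": 0,"hand": 36}

```text
clock: 12.55
eef_pos: [0.5918, -0.1093, 0.1966]
tcp_rot: [-0.535, 0.462, -0.462, 0.535]
force: [0.8, 0.1, -2.4]
gripper_width: 0.504
```

```bash
python3 go.py .504 .380 .19 -81.7
```

```text
pos [ 0.5918 -0.1093  0.1966] h -81.6 ydown [ 0.001 -0.    -1.   ] j [ 0.24  0.41 -0.19  1.69  0.09  1.05 -1.4 ] t 12.55
d [-496.9    6.5  -15.7] twist 0.001 F [ 0.8  0.1 -2.4] w 0.5039729009491746
```

play_rows:
  moves:
    - {"delta_pos": [-20,0,-1],"twist": 0,"hand": 36}
    - {"delta_pos": [-55,0,-2],"twist": 0,"hand": 36}
    - {"delta_pos": [-95,0,-3],"twist": 0,"hand": 36}
    - {"delta_pos": [-135,0,-4],"twist": 0,"hand": 36}
    - {"delta_pos": [-175,0,-5],"twist": 0,"hand": 36}

```text
clock: 13.05
eef_pos: [0.5613, 0.0644, 0.1954]
tcp_rot: [-0.535, 0.462, -0.463, 0.535]
force: [0.5, -0.5, -0.6]
gripper_width: 0.502
```

play_rows:
  moves:
    - {"delta_pos": [-40,0,-1],"twist": 0,"hand": 36}
    - {"delta_pos": [-80,0,-2],"twist": 0,"hand": 36}
    - {"delta_pos": [-120,0,-4],"twist": 0,"hand": 36}
    - {"delta_pos": [-160,0,-5],"twist": 0,"hand": 36}
    - {"delta_pos": [-200,0,-6],"twist": 0,"hand": 36}

```text
clock: 13.55
eef_pos: [0.5262, 0.2616, 0.1954]
tcp_rot: [-0.535, 0.462, -0.462, 0.535]
force: [-0.2, -0.3, -0.8]
gripper_width: 0.504
```

play_rows:
  moves:
    - {"delta_pos": [-38,0,-1],"twist": 0,"hand": 36}
    - {"delta_pos": [-75,0,-2],"twist": 0,"hand": 36}
    - {"delta_pos": [-105,0,-4],"twist": 0,"hand": 36}
    - {"delta_pos": [-122,0,-5],"twist": 0,"hand": 36}
    - {"delta_pos": [-122,0,-5],"twist": 0,"hand": 36}

```text
clock: 14.05
eef_pos: [0.5026, 0.3828, 0.1948]
tcp_rot: [-0.536, 0.462, -0.461, 0.536]
force: [-0.2, -0.6, -1.3]
gripper_width: 0.504
```

```bash
python3 go.py .504 .380 .096 -81.7; python3 - <<'E'
from h import *; from plant import viewer
f=viewer.grab_frame("side"); W=cloud(f); I=f["frame"].astype(int)
m=(I.min(2)>90)&(I[...,2]-I[...,0]<60)&(W[...,2]>.13)&(W[...,2]<.21)&(abs(W[...,0]-.504)<.05)&(abs(W[...,1]-.38)<.05)
if m.sum(): print(m.sum(),W[m].mean(0),W[m].min(0),W[m].max(0))
cv2.imwrite("pics/s6.png",cv2.resize(f["frame"][200:400,150:390],(720,600)))
E
```

```text
pos [0.5026 0.3828 0.1948] h -81.4 ydown [-0.     0.001 -1.   ] j [-0.49  0.48 -0.33  1.6   0.17  1.09 -2.29] t 14.05
d [ 3.1 98.7  1. ] twist 0.005 F [-0.2 -0.6 -1.3] w 0.5043876296016289
139 [0.488547   0.39159685 0.18643436] [0.48351559 0.36730956 0.16957814] [0.50293954 0.40957243 0.20966842]
```

View pics/s6.png

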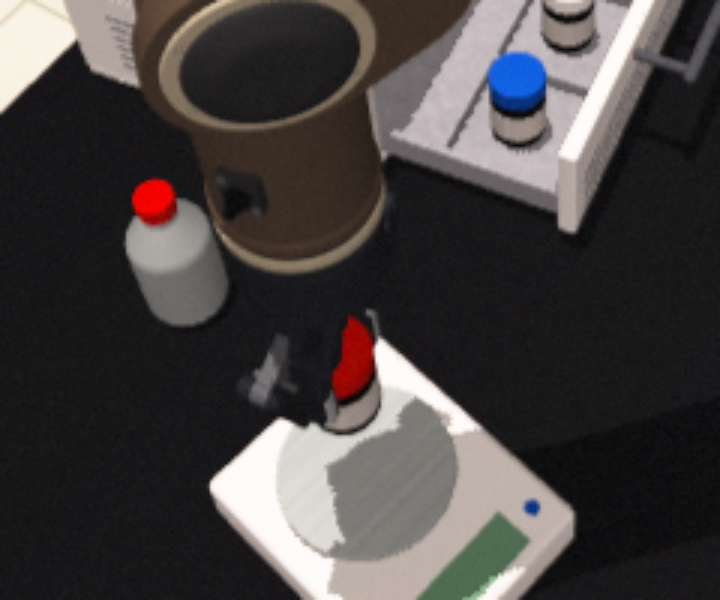

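The jar is held upright over the pan, seen obliquely at (345,380), and the wash bottle is undisturbed. Lower it, slowly at the end.

play_rows:
  moves:
    - {"delta_pos": [1,15,1],"twist": 0,"hand": 36}
    - {"delta_pos": [3,35,1],"twist": 0,"hand": 36}
    - {"delta_pos": [3,60,1],"twist": 0,"hand": 36}
    - {"delta_pos": [3,80,1],"twist": 0,"hand": 36}
    - {"delta_pos": [3,90,1],"twist": 0,"hand": 36}

```text
clock: 14.6
eef_pos: [0.5055, 0.3739, 0.1014]
tcp_rot: [0.536, -0.463, 0.463, -0.533]
force: [-0.1, -1.0, -1.2]
gripper_width: 0.505
```

play_rows:
  moves:
    - {"delta_pos": [0,2,0],"twist": 0,"hand": 36}
    - {"delta_pos": [0,4,0],"twist": 0,"hand": 36}
    - {"delta_pos": [0,6,0],"twist": 0,"hand": 36}
    - {"delta_pos": [0,7,0],"twist": 0,"hand": 36}
    - {"delta_pos": [0,8,0],"twist": 0,"hand": 36}

```text
clock: 15.1
eef_pos: [0.5057, 0.3774, 0.0968]
tcp_rot: [-0.535, 0.462, -0.462, 0.535]
force: [0.8, -0.2, -0.6]
gripper_width: 0.504
```

play_rows:
  moves:
    - {"delta_pos": [0,1,0],"twist": 0,"hand": 36}
    - {"delta_pos": [0,2,0],"twist": 0,"hand": 36}
    - {"delta_pos": [0,2.5,0],"twist": 0,"hand": 36}
    - {"delta_pos": [0,3,0],"twist": 0,"hand": 36}
    - {"delta_pos": [0,3,0],"twist": 0,"hand": 36}

```text
clock: 15.6
eef_pos: [0.5054, 0.3772, 0.0932]
tcp_rot: [0.535, -0.462, 0.462, -0.535]
force: [-0.4, 0.1, -0.6]
gripper_width: 0.509
```

play_rows:
  moves:
    - {"delta_pos": [0,0.5,0],"twist": 0,"hand": 36}
    - {"delta_pos": [0,1,0],"twist": 0,"hand": 36}
    - {"delta_pos": [0,1,0],"twist": 0,"hand": 36}
    - {"delta_pos": [0,1,0],"twist": 0,"hand": 36}
    - {"delta_pos": [0,1,0],"twist": 0,"hand": 36}

```text
clock: 16.1
eef_pos: [0.5056, 0.3773, 0.0928]
tcp_rot: [-0.535, 0.462, -0.462, 0.535]
force: [-1.3, -1.2, 5.1]
gripper_width: 0.504
```

```bash
python3 -c "
from plant import r,viewer
import numpy as np
for i in range(5): print(r.sense()['force'],r.sense()['eef_pos'][2]); viewer.grab_frame('top')"
```

```text
[-1.28640651 -1.2485334   5.12752949] 0.09279459362283723
[-2.02025738 -1.57567519  5.76101554] 0.09280220505695821
[-1.09451339 -2.11876463  6.05786482] 0.09277195270509968
[-1.65511271 -1.94164503  5.53671444] 0.09281546328809939
[-2.13746376 -1.79371796  5.15553719] 0.09278571014337932
```

Contact at about 6 N. Release gently and lift.

play_rows:
  squeeze: 20
  moves:
    - {"delta_pos": [0,0,0],"twist": 0,"hand": 44}
    - {"delta_pos": [0,0,0],"twist": 0,"hand": 48}
    - {"delta_pos": [0,0,0],"twist": 0,"hand": 54}
    - {"delta_pos": [0,0,0],"twist": 0,"hand": 62}
    - {"delta_pos": [0,0,0],"twist": 0,"hand": 66}

```text
clock: 16.85
eef_pos: [0.5054, 0.3773, 0.0922]
tcp_rot: [0.535, -0.462, 0.462, -0.535]
force: [-0.4, -0.1, 0.4]
gripper_width: 0.774
```

play_rows:
  moves:
    - {"delta_pos": [0,-5,0],"twist": 0,"hand": 66}
    - {"delta_pos": [0,-20,0],"twist": 0,"hand": 66}
    - {"delta_pos": [0,-50,0],"twist": 0,"hand": 66}
    - {"delta_pos": [0,-85,0],"twist": 0,"hand": 66}
    - {"delta_pos": [0,-120,0],"twist": 0,"hand": 66}

```text
clock: 17.35
eef_pos: [0.5053, 0.3773, 0.2148]
tcp_rot: [-0.535, 0.462, -0.462, 0.535]
force: [0.7, 1.0, 0.5]
gripper_width: 0.773
```

play_rows:
  moves:
    - {"delta_pos": [0,-20,-20],"twist": 0,"hand": 66}
    - {"delta_pos": [10,-30,-50],"twist": 0,"hand": 66}
    - {"delta_pos": [20,-30,-80],"twist": 0,"hand": 66}
    - {"delta_pos": [30,-30,-100],"twist": 0,"hand": 66}
    - {"delta_pos": [30,-30,-100],"twist": 0,"hand": 66}

```text
clock: 17.85
eef_pos: [0.4089, 0.3321, 0.2442]
tcp_rot: [-0.535, 0.462, -0.462, 0.536]
force: [0.8, -1.0, 0.4]
gripper_width: 0.773
```

```bash
python3 jars.py; python3 go.py .5 .38 .2 0; python3 - <<'E'
from h import *; from plant import viewer
for n in("top","side"):
    f=viewer.grab_frame(n); W=cloud(f); I=f["frame"].astype(int)
    a=(I[...,2]>110)&(I[...,1]<80)&(I[...,0]<80)
    m=a&(abs(W[...,2]-.126)<.008)&(abs(W[...,0]-.5)<.08)&(abs(W[...,1]-.38)<.08)
    print(n,m.sum(),W[m].mean(0),rect(W[m]))
    m=a&(W[...,2]>.09)&(W[...,2]<.107)&(abs(W[...,0]-.5)<.04)&(abs(W[...,1]+.39)<.04)
    print("switch",m.sum(),rect(W[m]))
t,s=cv2.imread("pics/j_top.png"),cv2.imread("pics/j_side.png")
cv2.imwrite("pics/f.png",np.hstack([cv2.resize(t[60:320,120:500],(400,274)),cv2.resize(s,(400,274),interpolation=cv2.INTER_AREA)]))
E
```

```text
top blue 188 mean [0.5739 0.0815 0.0884] circ [574.1  81.3] 21.2
top white 198 mean [ 0.5879 -0.0171  0.0888] circ [588.  -16.8] 21.6
panel s [0.5047 0.5116 0.5187]
panel s [0.5066 0.5093 0.5174]
pos [0.4112 0.3333 0.2438] h -81.6 ydown [ 0.002  0.001 -1.   ] j [-0.47  0.26 -0.37  1.79  0.11  1.1  -2.3 ] t 17.95
d [-33.3  44.1  94.5] twist -1.425 F [ 0.1 -0.6 -0.2] w 0.7737606692103813
top 212 [0.50726659 0.37526205 0.12612057] (array([507.2, 375.6]), array([40.1, 40.7]), 68.2)
switch 72 (array([ 497.8, -392.1]), array([13.7, 45.2]), 17.0)
side 436 [0.50656935 0.37946962 0.12676512] (array([507.8, 378.2]), array([41.7, 40.9]), 30.0)
switch 0 (array([0., 0.]), array([0., 0.]), 0.0)
```

View pics/f.png

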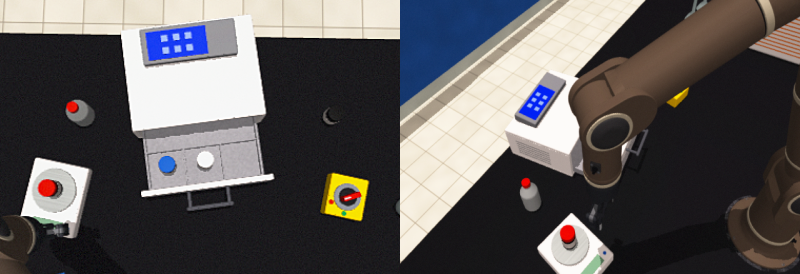

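Everything checks: the jar is on the pan about 4 mm off centre with its cap level at 126 mm, the tray hasn't moved, and the switch is at red. Handing in.

```bash
python3 -c "
from plant import r
print(r.sign_off())"
```

```text
the job is handed in; nothing more can be done
None
```

The job is done and handed in at about 18 s of the 69 s allowed; the sign-off reported no verdict. I turned the isolator to its stop, then pulled the tray out. I then lifted the red-capped jar and lowered it onto the balance pan, touching down at about 6 N.

**Last checks:**
- **Switch:** the handle lies at about 17–19° against 18.4° expected at the red dot, and turning further only raised the moment to 1.1 N m.
- **Tray:** the panel measured 148.5 mm out on both cameras and had not moved at the end.
- **Red jar:** it stands upright about 4 mm from the pan centre, with its cap top at 126 mm as expected.
- **Other jars:** white and blue still stand in the tray. White and blue were re-measured only from the top camera, because the arm hid them from the side one.
- **Bench items:** the wash bottle and black jar look unmoved in the pictures; I did not measure either exactly.

**Disagreement:** the tool itself travelled only 145 mm during the pull, against 148.5 mm by camera and 150 mm nominal. I took it as the stop because the tray resisted 29 N there, against about 2 N of friction. Closing the fingers may have drawn the tray out a few millimetres before the pull began, which would explain the shorter tool travel.

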